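# Shut the lamp box and hold its dial on the third notch

### The job

The glued offcut in the small grey lamp box on the bench is ready to cure. Swing the box's lid shut and press it down until its tab snaps in behind the front rim and it stays shut; only then press the crank of the spring-return dial on the box's front down past its first two notches to the third (short of the end stop) and hold it there. Finish while still holding it with the fingers - let go and it springs back to off - and leave the things standing round the box where they are.

Things in the scene. Friction and masses are not known exactly. Their poses are not given: they have to be found in the camera images.
- lamp_box: Grey sheet-metal box fixed to the bench, 155 (x) x 170 (y) x 96 mm high with the lid shut; place and yaw vary. Origin: under its middle, on the bench. Its own -x is the front (towards the robot): front face 80 mm before the origin, back face 75 mm behind it. Rim 88 mm high. A wooden offcut (38 mm high) lies inside and may stay as it is.
- lid (a joint): Angle of the lid (rad): 0 shut, more is open; starts 0.4 to 0.75 open. The stiff hinge stays about where it is left, but a spring lifts the lid again if it is pushed near shut and not latched. The tab under the middle of the free edge meets the sprung rim bead at about 0.1 and snaps past it at about 0.05 with about 10 N on the edge; latched, it rests at 0 to 0.02 by itself.
- lid_hinge (a point): Point on the lid's hinge line, in the middle of its length: in the box's frame 72 mm behind the origin, 93 mm up; the line runs along the box's y. The lid is a 150 (from hinge to free edge) x 170 x 6 mm plate with this line in its mid-plane.
- lid_edge (a point): Middle of the lid's free edge, on its upper (outer) face, 150 mm from the hinge line. Beware of the wall shelf above: its front edge runs along world y at x = 0.59 and it begins 0.45 m above the bench, so keep the wrist and forearm nearer to the robot than that.
- dial (a joint): Angle of the dial (rad): 0 off, growing as the crank is pressed down (clockwise seen from the front). Notches (soft clicks) at 0.3, 0.6, 0.9; end stop at 1.2. A spring returns it to 0 from everywhere, also from the notches; pressing the handle takes 3 to 8 N, less just before each notch. White marks on the box front by the crank: a dot at off, then one, two and three bars for the notches.
- dial_axis (a point): Point on the dial's axis at the box's front face: middle of the front, 64 mm up; the axis runs along the box's x.
- dial_handle: Round black bar on the crank (its sleeve can turn), 14 mm thick, 36 mm long, along the box's x. Origin: its middle, 35 mm before the front face, 70 mm from the dial's axis. At dial angle q it is right of the axis (box -y) by 70 mm x cos(0.5 - q) and above it by 70 mm x sin(0.5 - q): 34 mm above at off, 27 mm below at the third notch. Press it from above.
- nail_box: Small card box with a blue top, 90 x 65 x 40 mm, left of the box; bystander. Origin under its middle.
- tape_measure: Yellow tape measure, 36 x 93 x 68 mm, right of the box; bystander. Origin under its middle.

How it is judged (in metres and radians):
On the way, in this order (a step that is already met when the one before it is completed fails the run):
1. the lid is latched shut (under 0.04 rad) with the dial still at off and the fingers off the box (value of joint lid below 0.04 rad and value of joint dial below 0.15 rad and contact force between the fingers and lamp_box below 0.3 N), for 0.2 s.
2. the fingers hold the dial at its third notch (value of joint lid below 0.04 rad and value of joint dial between 0.78 and 1.02 rad and contact force between the fingers and dial_handle above 1.5 N), for 0.3 s.
At the end, for the whole second after the job is handed in: Lid latched (under 0.04 rad); dial at its third notch (0.9, within 0.12 rad) and still, held there by the fingers pressing its handle with more than 1.5 N; card box and tape measure within 30 mm of where they stood (all of step 2 and velocity of joint dial between -0.1 and 0.1 rad/s and distance of each of nail_box, tape_measure from where it was at the start of the episode below 0.03 m); the arm keeps its last pose, push and grip.
It fails at once if the dial is turned while the lid is not shut (value of joint dial above 0.25 rad and value of joint lid above 0.06 rad).
It fails at once if nail box is knocked away (distance of nail_box from where it was at the start of the episode above 0.03 m).
It fails at once if tape measure is knocked away (distance of tape_measure from where it was at the start of the episode above 0.03 m).
It also fails if it takes over 38 s, if anything falls off the work surface, if the arm or the gripper's body presses on something with over 40 N, if the wrist force passes 120 N, or if a joint passes its speed limit or range.

### The arm

A 6-joint arm with a two-finger parallel gripper is mounted at the origin on a cart in front of the work surface, level with it; the furniture and walls round the work are solid. World frame = base frame: x ahead of the robot, y to its left, z up, the work surface at z = 0. Lengths are in mm, angles in rad, forces in N, time in s.
With the tool pointing down it reaches from about 350 to 875 mm from the base axis. Payload 4.2 kg.
Tool frame: the origin (TCP) lies at the very end of the fingers, on their centre line; the grasp point (between the pads) lies 19 mm behind it (arm.pinch_z is the distance from the TCP to the grasp point, in mm); x points along the fingers, y is the direction in which the jaws open and shut, and the axes are right-handed (so a half turn about x gives the same grasp; the last joint's range is limited). The gripper opens to 85 mm and grips with 20 to 120 N. Pads are 22 mm wide; open, the fingers measure 114 mm over their backs; the gripper's body (76 mm by 85 mm) begins 54 mm behind the grasp point. The pads swing forward as they close: fully open they stand 13 mm farther back than shut.
Start: joints at [1.574, 0.385, 0.008, 0, -1.194, -0.259], TCP at [158.105, 604.65, 202.412] pointing down, gripper open.
Joint ranges: [-3.14, 3.14], [-1.21, 2.06], [-1.07, 1.41], [-3.16, 2.05], [-2.99, -0.16], [-3.1, 3.1]. Speed limits (rad/s): [2.79, 2.79, 3.14, 3.14, 3.14, 3.14].

### API

Orientations are given as a unit quaternion [x, y, z, w].
In Python, from bench import arm gives the robot as it stands.
- The arm moves only by the tool drive_tool, never from a script. Its argument "motion" is a list of rows, each a list of 4 numbers: the shift along the tool's x, y, z in mm, then the turn about the tool's x in degrees. In form: [[dx, dy, dz, spin], ...]. A call has 1 to 10 rows; each row shifts and turns the commanded pose from where the row before left it, along the tool's axes as they then stand; what a row does not reach is not made up. A row lasts 1/12 s, in which the tool goes at most 41.7 mm and 7.16 degrees, less where a joint would pass 70% of its speed; a pose out of reach is approached as far as the arm can. A call with a gripper value outside its range is refused whole. "grip" is the finger opening in mm, from 0 to 85.4, set as the call begins (left out, the last holds). The fingers move at their own pace and stop on an object; the grip force is fixed at half the most. Time passes only in rows, so rows that do not move let the fingers close. It gives the time, the measured TCP pose, the force and the opening at its end, in the units of the state.
- arm.read_state(): the state, without advancing time (a new reading comes with each control period).
- arm.get_image(name): name is "scene" or "side" or "wrist"; returns the picture (400x640x3 uint8, red, green, blue); there is no depth.
- arm.calibration(name): a dict with "K" (3x3 intrinsics, pixels), "distortion" ([k1, k2, p1, p2, k3] as OpenCV has them; the pictures are not rectified), "eye" and "attitude" of the camera in the world; the wrist camera has in their place "T_tool_cam" (4x4, takes a point from camera to tool coordinates, whose origin is the TCP and whose axes are the tool frame's). Camera axes: x right, y up, looking along -z (the intrinsics and any distortion apply to the point x, -y, -z); pixel columns grow to the right and rows downward; lengths in mm; the calibration is good to about 2 mm. A picture is of the moment at which its call begins: read the wrist's pose just before it. calibration takes no time and is no camera call.
- arm.job_done(): hands the job in, once; it reports no verdict.
The state is a dict: "clock": time; "joints": joint angles; "joint_vel": joint speeds; "joint_efforts": joint torques, N m; "position": TCP position; "ee_rot": TCP orientation; "contact_force": force on the tool from outside, world axes, zero at the start; "wrist_torque": the same for the moment, N m; "gripper_width": finger opening in mm.
Only numpy, scipy, OpenCV 4.12 (cv2) and the standard library are available. Lean on these libraries where they do the work, as an engineer would, in place of code of your own. Each camera call takes 0.05 s, during which the arm holds its last target. There are 200 camera calls.

## Working session

There is one attempt and no reset: what is moved stays moved. The work goes in short steps, Python scripts to look and compute and a tool call to move; the robot and the scene stay as the last step left them, time stands still between calls to the robot, and variables do not carry over. Pictures are saved under pics/ and viewed, about 8 in all and at most 12, crops included, and the job is handed in when it is done.

Besides the shell and the picture viewer there is one more tool, called as a command line: name --pt "numbers of a row" for each row, then --argument value for the rest. drive_tool: Moves the arm, as the interface text tells. Its arguments: {"type":"object","properties":{"motion":{"type":"array"},"grip":{"type":"number"}},"required":["motion"]}

```bash
mkdir -p pics; ls; python3 - <<'E'
from bench import arm
import cv2, numpy as np
print(arm.read_state())
for n in ("scene","side"):
    cv2.imwrite(f"pics/{n}0.png",arm.get_image(n)[:,:,::-1])
for n in ("scene","side","wrist"): print(n,arm.calibration(n))
E
```

```text
pics
{'clock': 0.0, 'joints': array([ 1.57362191e+00,  3.85547200e-01,  6.61693805e-03, -4.75032606e-04,
       -1.19401401e+00, -2.58609291e-01]), 'joint_vel': array([-5.99698746e-04,  1.59138993e-04,  7.42766556e-05,  1.45883372e-03,
        2.79880063e-04,  1.25980571e-03]), 'joint_efforts': array([ 3.04202758e-04, -3.92290306e+01,  1.88391727e+01,  4.18626890e+00,
       -4.68288417e-03,  3.70310396e-07]), 'position': array([157.94959304, 604.03681801, 201.32738947]), 'ee_rot': array([-0.70126771,  0.09102155,  0.70137928,  0.08947499]), 'contact_force': array([ 0.4469784 , -0.71212367, -0.01122653]), 'wrist_torque': array([-0.00126784,  0.0163729 ,  0.0374329 ]), 'gripper_width': 85.43304229384613}
scene {'K': array([[414.92402956,   0.        , 321.43207609],
       [  0.        , 414.92402956, 200.91839795],
       [  0.        ,   0.        ,   1.        ]]), 'distortion': array([-0.08845793,  0.        ,  0.        ,  0.        ,  0.        ]), 'eye': array([ 195.44619413, -716.57197963,  715.72674377]), 'attitude': array([ 0.34661534, -0.09385359, -0.23323016,  0.90368855])
[... 292 characters left out ...]
574 , 735.3926243 ]), 'attitude': array([-0.08353928,  0.40737734,  0.88547828, -0.20734779])}
wrist {'K': array([[282.09819515,   0.        , 321.3784788 ],
       [  0.        , 282.09819515, 202.56134364],
       [  0.        ,   0.        ,   1.        ]]), 'distortion': array([0.00181854, 0.        , 0.        , 0.        , 0.        ]), 'T_tool_cam': array([[-2.07368070e-04,  2.85952301e-01, -9.58243830e-01,
        -1.72080203e+02],
       [ 9.99999855e-01,  5.35354501e-04, -5.66475745e-05,
        -1.43832080e+00],
       [ 4.96801644e-04, -9.58243703e-01, -2.85952371e-01,
        -7.34637403e+01],
       [ 0.00000000e+00,  0.00000000e+00,  0.00000000e+00,
         1.00000000e+00]])}
```

View pics/scene0.png

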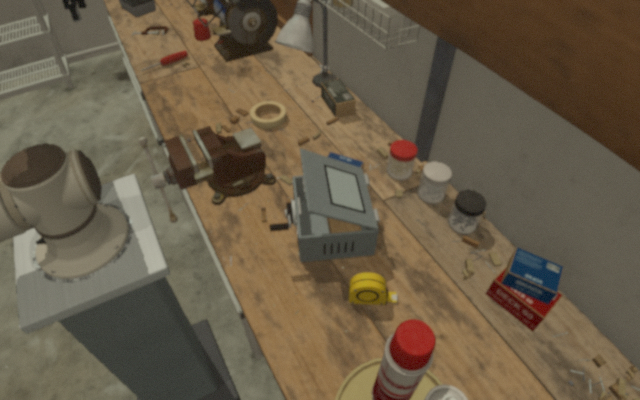

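View pics/side0.png

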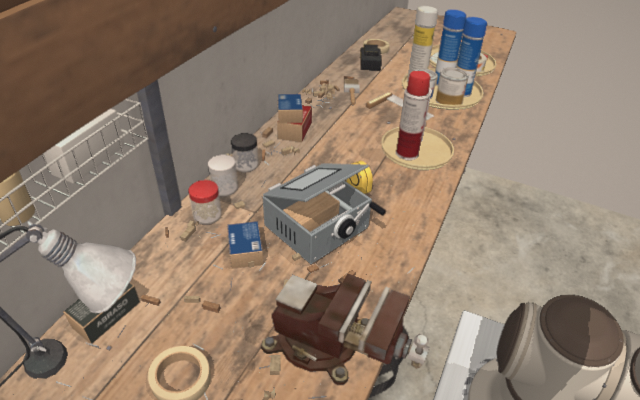

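```bash
python3 - <<'E'
import cv2, numpy as np
a=cv2.imread("pics/scene0.png")[140:310,260:400]; b=cv2.imread("pics/side0.png")[150:265,220:390]
a=cv2.resize(a,None,fx=3.5,fy=3.5,interpolation=cv2.INTER_CUBIC);b=cv2.resize(b,None,fx=4.5,fy=4.5,interpolation=cv2.INTER_CUBIC)
cv2.imwrite("pics/a.png",a);cv2.imwrite("pics/b.png",b)
E
```

```text
(no output)
```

View pics/a.png

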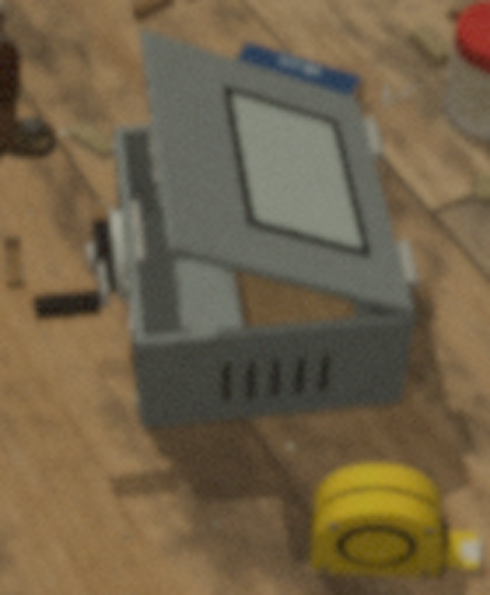

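View pics/b.png

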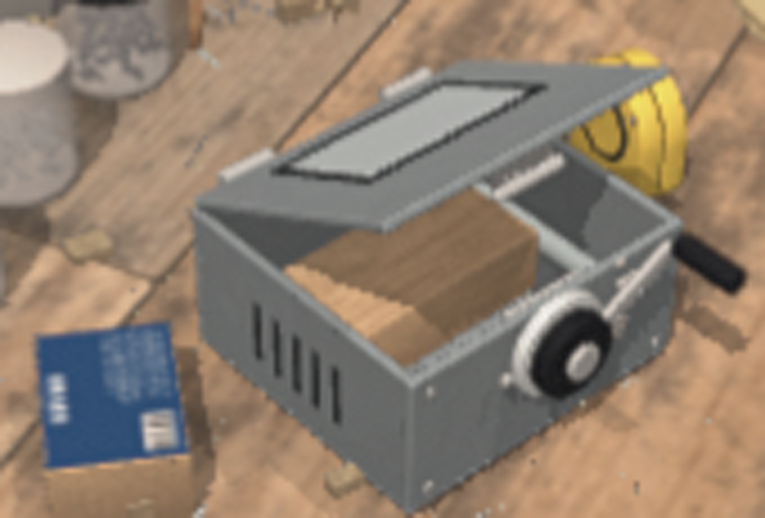

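```bash
cat > h.py <<'E'
from bench import arm
import cv2, numpy as np
from scipy.optimize import least_squares
from scipy.spatial.transform import Rotation as R
F=np.diag([1,-1,-1.])
def project(n,P,T=None):
    c=arm.calibration(n)
    if n=="wrist":
        A=T@c["T_tool_cam"]; Rm,e=A[:3,:3],A[:3,3]
    else: Rm,e=R.from_quat(c["attitude"]).as_matrix(),c["eye"]
    Rw=F@Rm.T
    return cv2.projectPoints(np.asarray(P,float).reshape(-1,1,3),cv2.Rodrigues(Rw)[0],-Rw@e,c["K"],c["distortion"])[0][:,0]
def toolT(s):
    T=np.eye(4);T[:3,:3]=R.from_quat(s["ee_rot"]).as_matrix();T[:3,3]=s["position"];return T
def world(p,B): # p=x,y,yaw
    c,s=np.cos(p[2]),np.sin(p[2]);B=np.asarray(B,float)
    return B@np.array([[c,s,0],[-s,c,0],[0,0,1]])+[p[0],p[1],0]
def lid(q,y,off=3): return [72-150*np.cos(q)+off*np.sin(q),y,93+150*np.sin(q)+off*np.cos(q)]
def handle(q,x=-115): return [x,-70*np.cos(.5-q),64+70*np.sin(.5-q)]
E
python3 - <<'E'
from h import *
S=[([-80,-85,0],144,425),([-80,-85,88],138,338),([75,-85,0],402,400),([-80,85,88],120,130),("L",145,32),("R",172,247)]
D=[([-80,85,0],408,510),([-80,85,88],410,383),([-80,-85,88],682,222),([75,85,0],203,335),("L",385,228),("R",672,70)]
def res(p):
    o=[]
    for n,L,k,u,v in(("scene",S,3.5,260,140),("side",D,4.5,220,150)):
        B=[lid(p[3],85) if b=="L" else lid(p[3],-85) if b=="R" else b for b,_,_ in L]
        o.append(project(n,world(p,B))-[[x/k+u,y/k+v] for _,x,y in L])
    return np.concatenate(o).ravel()
r=least_squares(res,[500,-40,0,.5],x_scale=[100,100,.3,.3],loss="soft_l1");p=r.x
print(p,np.round(res(p).reshape(-1,2),1).tolist())
h=world(p,[handle(0,-133),handle(0,-97)])
for n,k,o in(("scene",3.5,(260,140)),("side",4.5,(220,150))): print(n,(project(n,h)-o)*k)
np.save("p.npy",p)
print(world(p,[lid(p[3],0),lid(0,0),handle(0),handle(.9)]))
E
```

```text
[ 5.00038662e+02 -2.38622889e+02 -3.96285221e-01  4.53165689e-01] [[-0.3, 2.5], [0.0, 1.4], [0.4, 2.9], [-0.9, -1.9], [-0.4, -0.4], [-0.5, 1.4], [-0.7, 2.3], [-0.4, -0.6], [0.2, -1.4], [-1.4, 1.4], [-0.7, -0.3], [-0.6, -0.1]]
scene [[ 36.78207201 305.92132608]
 [103.03894826 300.52458787]]
side [[735.71924425 279.51351072]
 [676.83646322 239.26579377]]
[[ 443.2620295  -214.8663393   161.36927974]
 [ 428.08356532 -208.51534727   96.        ]
 [ 370.23909954 -250.90353464   97.5597877 ]
 [ 369.06433018 -253.71115816   36.74071604]]
```

```bash
cat >> h.py <<'E'
def rel(s,tgt): return np.round(R.from_quat(s["ee_rot"]).as_matrix().T@(np.array(tgt)-s["position"]),1)
E
python3 - <<'E'
from h import *
p=np.load("p.npy");s=arm.read_state();M=R.from_quat(s["ee_rot"]).as_matrix()
print(M.round(3)); by=world([0,0,p[2]],[[0,1,0]])[0]
b=M.T@by; a=np.degrees(np.arctan2(b[2],b[1])); print("spin",a,a-180)
w1=np.array([400,220,270]);w2=world(p,[[-66,0,250]])[0]
print(w2,rel(s,w1), np.round(M.T@(w2-w1)))
E
```

```text
[[-0.    -0.253 -0.967]
 [-0.002 -0.967  0.253]
 [-1.     0.002 -0.   ]]
spin -171.95986714710165 -351.95986714710165
[ 439.15358018 -213.14727678  250.        ] [ -67.9  310.5 -331.4] [  21.  409. -148.]
```

drive_tool --pt "-6 26 -28 0" --pt "-6 26 -28 0" --pt "-6 26 -28 0" --pt "-6 26 -28 0" --pt "-6 26 -28 0" --pt "-6 26 -28 0" --pt "-6 26 -28 0" --pt "-6 26 -28 0" --pt "-6 26 -28 0" --pt "-6 26 -28 0" --grip 0

```text
clock: 0.93
position: [363.5, 280.3, 262.5]
ee_rot: [-0.701, 0.09, 0.701, 0.09]
contact_force: [0.7, 0.2, -0.8]
gripper_width: -0.1
```

drive_tool --pt "-6 26 -28 0" --pt "-6 26 -28 0" --pt "2 37 -13 0" --pt "2 37 -13 0" --pt "2 37 -13 0" --pt "2 37 -13 0" --pt "2 37 -13 0" --pt "2 37 -13 0" --pt "2 37 -13 0" --pt "2 37 -13 0"

```text
clock: 1.77
position: [429.3, -96.7, 258.3]
ee_rot: [0.701, -0.09, -0.701, -0.09]
contact_force: [0.9, 0.2, -0.7]
gripper_width: -0.0
```

drive_tool --pt "2 37 -13 0" --pt "2 37 -13 0" --pt "2 37 -13 0" --pt "0 0 0 4" --pt "0 0 0 4" --pt "0 0 0 0"

```text
clock: 2.27
position: [439.0, -213.0, 251.6]
ee_rot: [-0.692, 0.14, 0.694, 0.14]
contact_force: [-0.3, 0.7, 0.3]
gripper_width: 0.4
```

```bash
python3 - <<'E'
from h import *
p=np.load("p.npy");s=arm.read_state()
cv2.imwrite("pics/w1.png",arm.get_image("wrist")[:,:,::-1]);np.save("T1.npy",toolT(s))
print(s["clock"],s["position"],s["joints"],s["gripper_width"],s["contact_force"])
q=p[3]
print("lidedge L M R",project("wrist",world(p,[lid(q,85),lid(q,0),lid(q,-85)]),toolT(s)).round())
print("hinge ends top",project("wrist",world(p,[lid(q,85)]),toolT(s)).round())
print("handle",project("wrist",world(p,[handle(0,-133),handle(0,-97)]),toolT(s)).round())
print("frim",project("wrist",world(p,[[-80,85,88],[-80,-85,88]]),toolT(s)).round())
print(rel(s,world(p,[[-66,0,185]])[0]))
E
```

```text
2.2667 [ 438.99290639 -213.00491227  251.60513204] [-1.18297335e-01  1.15332615e-01 -2.31796882e-01 -3.07235561e-04
 -1.22540390e+00  1.29032322e+00] 0.4221725064884758 [-0.28355572  0.74027346  0.25762092]
lidedge L M R [[234. 193.]
 [323. 193.]
 [412. 192.]]
hinge ends top [[234. 193.]]
handle [[372. 235.]
 [373. 208.]]
frim [[253. 192.]
 [392. 192.]]
[66.6  0.1 -0.3]
```

View pics/w1.png

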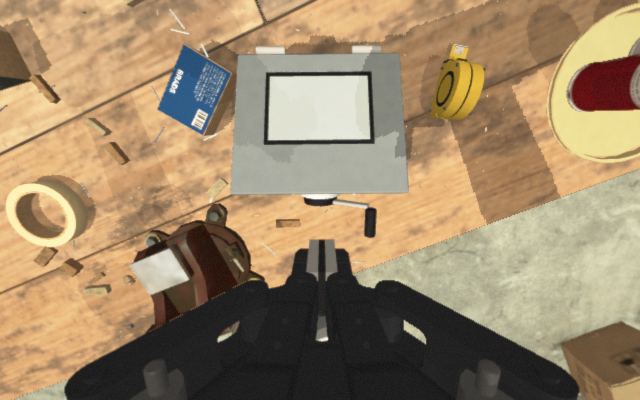

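drive_tool --pt "28 -1 -5 0" --pt "28 -1 -5 0" --pt "22 0 -3 0" --pt "8 0 0 0" --pt "8 0 1 0" --pt "8 0 2 0" --pt "8 0 2 0"

```text
clock: 2.9
position: [448.3, -213.2, 142.9]
ee_rot: [0.694, -0.139, -0.693, -0.138]
contact_force: [0.6, -0.3, 0.5]
gripper_width: -0.0
```

drive_tool --pt "8 0 2 0" --pt "8 0 2 0" --pt "8 0 2 0" --pt "6 0 1 0" --pt "4 0 1 0" --pt "0 0 0 0"

```text
clock: 3.4
position: [440.0, -210.2, 107.5]
ee_rot: [-0.693, 0.139, 0.694, 0.139]
contact_force: [0.6, -0.4, -0.5]
gripper_width: 0.2
```

drive_tool --pt "4 0 0 0" --pt "3 0 0 0" --pt "2 0 0 0" --pt "0 0 0 0" --pt "0 0 0 0"

```text
clock: 3.82
position: [440.7, -210.4, 99.3]
ee_rot: [0.694, -0.139, -0.693, -0.139]
contact_force: [0.6, 0.7, 0.2]
gripper_width: -0.1
```

```bash
python3 - <<'E'
from h import *
s=arm.read_state();print(s["position"],s["contact_force"],s["joint_efforts"])
a=arm.get_image("scene")[130:270,240:420,::-1]
cv2.imwrite("pics/s2.png",cv2.resize(a,None,fx=3.5,fy=3.5,interpolation=cv2.INTER_CUBIC))
p=np.load("p.npy");print(rel(s,world(p,[[-66,0,96]])[0]))
E
```

```text
[ 440.70993431 -210.35225124   99.26557109] [0.56743365 0.68000137 0.21248892] [ 2.15254625e-02 -2.90840650e+01  1.50982744e+01  3.34037952e+00
  9.90945788e-03 -3.64647849e-04]
[3.3 3.2 0.4]
```

View pics/s2.png

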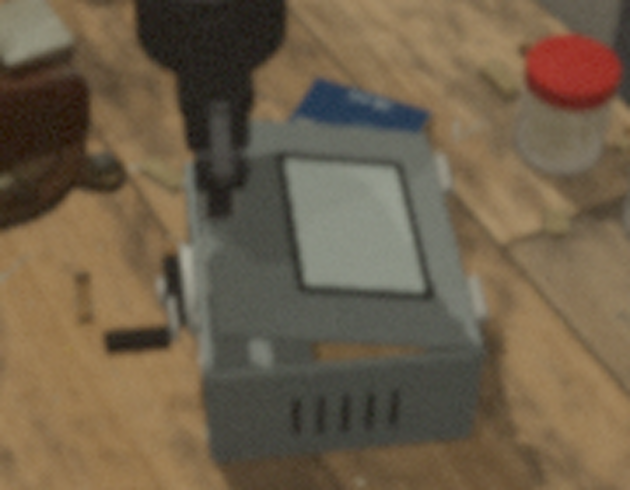

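drive_tool --pt "2 0 0 0" --pt "2 0 0 0" --pt "0 0 0 0"

```text
clock: 4.12
position: [440.3, -210.3, 95.2]
ee_rot: [-0.693, 0.139, 0.693, 0.139]
contact_force: [-0.5, 0.1, 1.1]
gripper_width: 0.2
```

drive_tool --pt "2 0 0 0" --pt "2 0 0 0" --pt "0 0 0 0"

```text
clock: 4.37
position: [440.2, -210.2, 91.0]
ee_rot: [-0.693, 0.139, 0.694, 0.139]
contact_force: [0.1, -0.0, 1.2]
gripper_width: 0.1
```

drive_tool --pt "2 0 0 0" --pt "1 0 0 0" --pt "0 0 0 0"

```text
clock: 4.62
position: [440.2, -210.3, 88.1]
ee_rot: [-0.693, 0.139, 0.693, 0.139]
contact_force: [0.6, 0.7, 0.9]
gripper_width: -0.2
```

```bash
python3 - <<'E'
from h import *
s=arm.read_state();print(s["position"],s["contact_force"])
a=arm.get_image("scene")[160:270,280:390,::-1];b=arm.get_image("side")[150:265,220:390,::-1]
a=cv2.resize(a,(400,400),interpolation=cv2.INTER_CUBIC);b=cv2.resize(b,(591,400),interpolation=cv2.INTER_CUBIC)[:,191:]
cv2.imwrite("pics/s3.png",np.hstack([a,b]))
E
```

```text
[ 440.23868604 -210.27221547   88.1268753 ] [0.62817309 0.69722094 0.92740038]
```

View pics/s3.png

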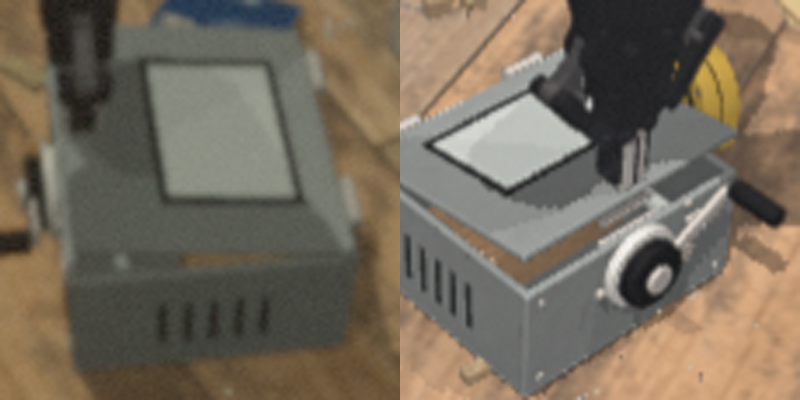

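```bash
python3 - <<'E'
from h import *
s=arm.read_state();T=toolT(s)
for d in(0,-10,-20,-30): 
    P=(T@[d,0,0,1])[:3]; print(d,project("wrist",[P],T).round(),(project("side",[P])-[220,150])*3.476-[191,0],(project("scene",[P])-[280,160])*3.636)
p=np.load("p.npy")
for q in(0,.1,.15,.2,.25):
  P=world(p,[lid(q,85,-3),lid(q,85),lid(q,-85)]);print(q,((project("side",P)-[220,150])*3.476-[191,0]).round().tolist(),((project("scene",P)-[280,160])*3.636).round().tolist())
print(arm.pinch_z)
E
```

```text
0 [[324. 234.]] [[214.65676882 216.97736729]] [[ 83.8030387  155.45492093]]
-10 [[324. 241.]] [[215.58907291 203.93167777]] [[ 83.35026014 143.3992431 ]]
-20 [[324. 248.]] [[216.53245112 190.70952495]] [[ 82.89014439 131.12743672]]
-30 [[324. 256.]] [[217.48704549 177.30803964]] [[ 82.42253044 118.63408094]]
0 [[122.0, 289.0], [122.0, 281.0], [335.0, 155.0]] [[52.0, 53.0], [52.0, 45.0], [74.0, 274.0]]
0.1 [[122.0, 269.0], [122.0, 260.0], [337.0, 134.0]] [[52.0, 34.0], [52.0, 27.0], [75.0, 256.0]]
0.15 [[121.0, 258.0], [120.0, 249.0], [337.0, 124.0]] [[53.0, 25.0], [54.0, 17.0], [77.0, 247.0]]
0.2 [[120.0, 247.0], [119.0, 238.0], [336.0, 113.0]] [[54.0, 15.0], [56.0, 8.0], [79.0, 237.0]]
0.25 [[119.0, 235.0], [117.0, 226.0], [335.0, 101.0]] [[56.0, 6.0], [59.0, -2.0], [83.0, 228.0]]
18.700000000000003
```

drive_tool --pt "2 0 0 0" --pt "2 0 0 0" --pt "0 0 0 0"

```text
clock: 4.97
position: [440.2, -210.2, 84.1]
ee_rot: [-0.693, 0.139, 0.693, 0.139]
contact_force: [-0.2, -0.1, 0.3]
gripper_width: -0.0
```

drive_tool --pt "2 0 0 0" --pt "2 0 0 0" --pt "0 0 0 0"

```text
clock: 5.22
position: [440.2, -210.2, 80.0]
ee_rot: [-0.693, 0.139, 0.694, 0.139]
contact_force: [-0.6, 0.1, 1.3]
gripper_width: -0.2
```

drive_tool --pt "2 0 0 0" --pt "1 0 0 0" --pt "0 0 0 0"

```text
clock: 5.47
position: [440.4, -210.4, 78.1]
ee_rot: [-0.693, 0.139, 0.693, 0.139]
contact_force: [-2.6, 1.5, 7.2]
gripper_width: 0.2
```

Force begins to build (bead contact); continue.

drive_tool --pt "2 0 0 0" --pt "1 0 0 0" --pt "0 0 0 0"

```text
clock: 5.72
position: [440.2, -210.3, 75.1]
ee_rot: [-0.693, 0.139, 0.693, 0.139]
contact_force: [-1.8, 0.6, 4.5]
gripper_width: -0.0
```

drive_tool --pt "2 0 0 0" --pt "1 0 0 0" --pt "0 0 0 0"

```text
clock: 5.97
position: [440.4, -210.3, 71.1]
ee_rot: [0.693, -0.139, -0.693, -0.139]
contact_force: [0.5, 0.1, -0.5]
gripper_width: -0.1
```

drive_tool --pt "2 0 0 0" --pt "1 0 0 0" --pt "0 0 0 0"

```text
clock: 6.22
position: [440.7, -210.3, 68.2]
ee_rot: [0.693, -0.139, -0.693, -0.139]
contact_force: [-0.3, -0.0, 1.4]
gripper_width: -0.0
```

```bash
python3 - <<'E'
from h import *
s=arm.read_state();print(s["position"],s["contact_force"])
a=arm.get_image("scene")[160:270,280:390,::-1];b=arm.get_image("side")[150:265,220:390,::-1]
a=cv2.resize(a,(400,400),interpolation=cv2.INTER_CUBIC);b=cv2.resize(b,(591,400),interpolation=cv2.INTER_CUBIC)[:,191:]
cv2.imwrite("pics/s4.png",np.hstack([a,b]))
E
```

```text
[ 440.65049143 -210.34268094   68.15657696] [-0.28017509 -0.04182617  1.3819628 ]
```

View pics/s4.png

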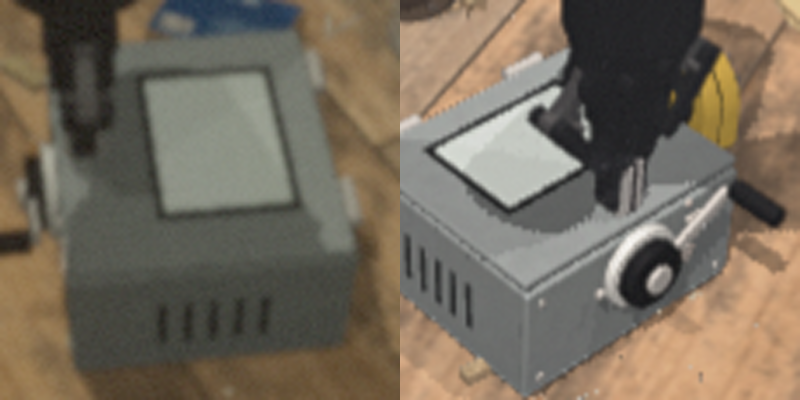

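drive_tool --pt "1 0 0 0" --pt "1 0 0 0" --pt "0 0 0 0"

```text
clock: 6.57
position: [440.6, -210.4, 67.1]
ee_rot: [0.694, -0.139, -0.693, -0.139]
contact_force: [-1.4, 1.1, 7.4]
gripper_width: -0.4
```

drive_tool --pt "1 0 0 0" --pt "0 0 0 0"

```text
clock: 6.73
position: [440.7, -210.4, 67.0]
ee_rot: [0.694, -0.139, -0.693, -0.138]
contact_force: [-2.9, 2.9, 11.6]
gripper_width: -0.2
```

drive_tool --pt "-10 0 0 0" --pt "-35 0 0 0" --pt "-35 0 0 0" --pt "0 -20 20 0" --pt "0 -22 22 0" --pt "0 -20 20 0" --pt "0 0 0 0" --pt "0 0 0 0"

```text
clock: 7.4
position: [406.7, -128.4, 145.6]
ee_rot: [0.694, -0.138, -0.693, -0.138]
contact_force: [0.4, -1.4, -0.1]
gripper_width: 0.3
```

```bash
python3 - <<'E'
from h import *
p=np.load("p.npy");s=arm.read_state();T=toolT(s)
print(s["clock"],s["position"],s["contact_force"])
a=arm.get_image("scene")[140:270,250:390,::-1];b=arm.get_image("side")[150:265,250:420,::-1];w=arm.get_image("wrist")[100:300,200:520,::-1]
a=cv2.resize(a,(323,300),interpolation=cv2.INTER_CUBIC);b=cv2.resize(b,(443,300),interpolation=cv2.INTER_CUBIC)
w=cv2.resize(w,(480,300));w=np.hstack([w,np.zeros((300,286,3),np.uint8)])
cv2.imwrite("pics/s5.png",np.vstack([np.hstack([a,b]),w]))
print("boxpos",[p[0],p[1]],R.from_euler("z",-p[2]).apply(s["position"]-[p[0],p[1],0]))
print("handle w",(project("wrist",world(p,[handle(0,-133),handle(0,-97)]),T)-[200,100])*1.5,"lid0",(project("wrist",world(p,[lid(0,85),lid(0,-85)]),T)-[200,100])*1.5)
print(rel(s,world(p,[[-126,-65,145]])[0]))
E
```

```text
7.4 [ 406.74897865 -128.35079332  145.59677858] [ 0.4003282  -1.35175722 -0.07122401]
boxpos [np.float64(500.03866192059155), np.float64(-238.62288907181966)] [-128.62422953   65.71687517  145.59677858]
handle w [[415.64416863 175.34612866]
 [426.6156598  110.81134494]] lid0 [[148.04235665  73.18678331]
 [476.73474709  74.08631498]]
[  0.5 130.7  -2.2]
```

View pics/s5.png

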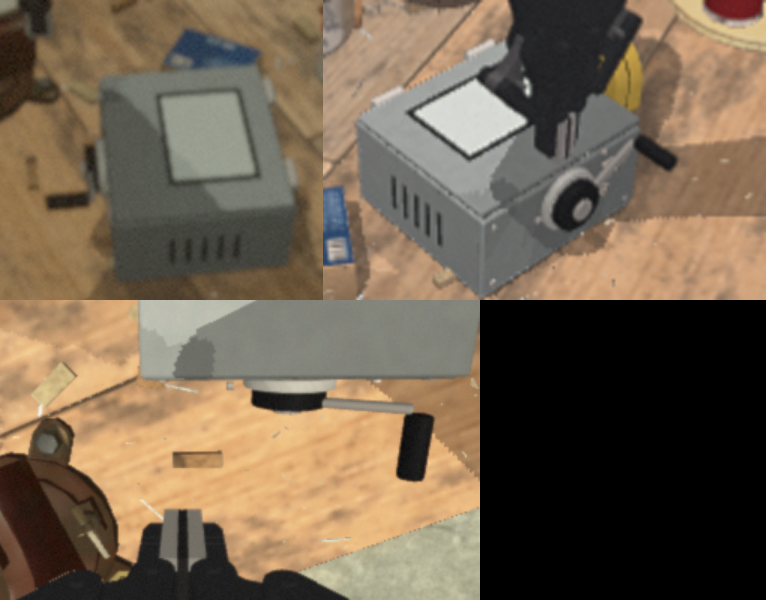

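drive_tool --pt "0 33 0 0" --pt "0 33 -1 0" --pt "0 33 -1 0" --pt "0 32.5 0 0" --pt "0 0 0 0" --pt "20 0 0 0" --pt "20 0 0 0" --pt "15 0 0 0" --pt "0 0 0 0"

```text
clock: 8.3
position: [355.9, -251.2, 87.4]
ee_rot: [-0.691, 0.139, 0.696, 0.14]
contact_force: [-0.7, -0.2, -0.0]
gripper_width: 0.4
```

drive_tool --pt "3 0 0 0" --pt "3 0 0 0" --pt "0 0 0 0"

```text
clock: 8.55
position: [358.7, -251.5, 84.6]
ee_rot: [0.694, -0.139, -0.693, -0.139]
contact_force: [0.7, 0.1, 1.0]
gripper_width: -0.1
```

drive_tool --pt "3 0 0 0" --pt "3 0 0 0" --pt "0 0 0 0"

```text
clock: 8.8
position: [358.1, -251.2, 78.3]
ee_rot: [-0.693, 0.139, 0.693, 0.139]
contact_force: [0.0, -0.5, -0.9]
gripper_width: -0.1
```

drive_tool --pt "3 0 0 0" --pt "3 0 0 0" --pt "0 0 0 0"

```text
clock: 9.05
position: [358.3, -252.0, 72.8]
ee_rot: [-0.693, 0.139, 0.693, 0.138]
contact_force: [-1.9, -2.8, 5.8]
gripper_width: -0.1
```

drive_tool --pt "3 0 0 0" --pt "3 0 0 0" --pt "0 0 0 0"

```text
clock: 9.3
position: [358.3, -252.1, 66.8]
ee_rot: [0.693, -0.139, -0.693, -0.138]
contact_force: [-1.5, -2.4, 5.8]
gripper_width: 0.3
```

```bash
python3 - <<'E'
from h import *
p=np.load("p.npy");s=arm.read_state();T=toolT(s)
print(s["clock"],s["position"],s["contact_force"],R.from_euler("z",-p[2]).apply(s["position"]-[p[0],p[1],0]))
a=arm.get_image("scene")[140:270,230:370,::-1];b=arm.get_image("side")[150:265,270:440,::-1];w=arm.get_image("wrist")[100:300,200:520,::-1]
a=cv2.resize(a,(323,300),interpolation=cv2.INTER_CUBIC);b=cv2.resize(b,(443,300),interpolation=cv2.INTER_CUBIC)
w=cv2.resize(w,(480,300));w=np.hstack([w,np.zeros((300,286,3),np.uint8)])
cv2.imwrite("pics/s6.png",np.vstack([np.hstack([a,b]),w]))
for q in(0,.3,.6,.9):
 H=world(p,[handle(q,-133),handle(q,-97)])
 print(q,((project("side",H)-[270,150])*2.606).round().tolist(),((project("scene",H)-[230,140])*2.307).round().tolist(),((project("wrist",H,T)-[200,100])*1.5).round().tolist())
E
```

```text
9.3 [ 358.28899707 -252.09149219   66.83449177] [-1.52404774 -2.3688802   5.84423863] [-125.56543969  -67.139341     66.83449177]
0 [[296.0, 162.0], [262.0, 139.0]] [[93.0, 202.0], [137.0, 198.0]] [[171.0, 252.0], [170.0, 161.0]]
0.3 [[299.0, 177.0], [265.0, 154.0]] [[96.0, 223.0], [139.0, 219.0]] [[189.0, 228.0], [190.0, 146.0]]
0.6 [[297.0, 196.0], [264.0, 173.0]] [[98.0, 239.0], [140.0, 235.0]] [[191.0, 208.0], [191.0, 133.0]]
0.9 [[289.0, 217.0], [257.0, 194.0]] [[99.0, 248.0], [141.0, 244.0]] [[180.0, 192.0], [180.0, 123.0]]
```

View pics/s6.png

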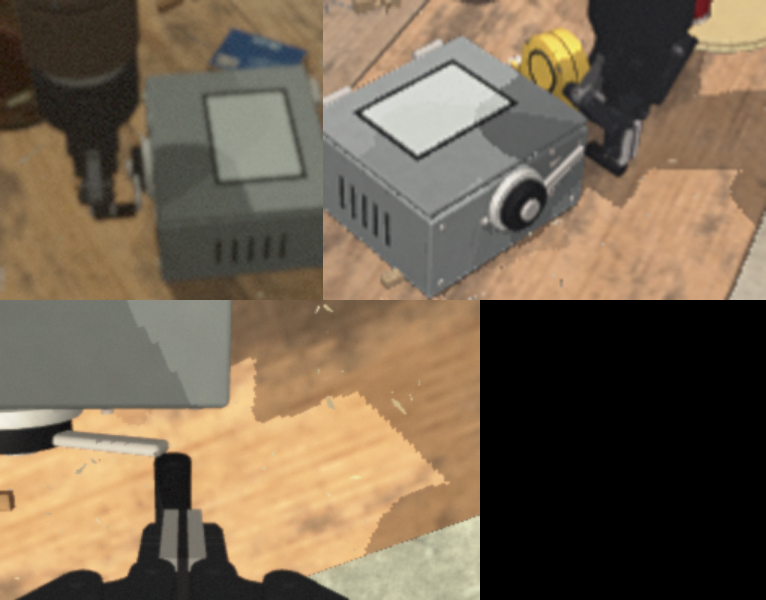

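drive_tool --pt "4 0 0 0" --pt "4 0 0 0" --pt "4 0 0 0" --pt "4 0 0 0" --pt "0 0 0 0"

```text
clock: 9.87
position: [358.4, -252.0, 50.5]
ee_rot: [0.693, -0.139, -0.693, -0.138]
contact_force: [-2.2, -2.9, 6.1]
gripper_width: -0.2
```

drive_tool --pt "4 0 0 0" --pt "4 0 0 0" --pt "4 0 0 0" --pt "4 0 0 0" --pt "0 0 0 0"

```text
clock: 10.28
position: [358.5, -251.5, 34.1]
ee_rot: [0.693, -0.139, -0.693, -0.139]
contact_force: [0.1, -3.2, 4.9]
gripper_width: -0.1
```

drive_tool --pt "4 0 0 0" --pt "4 0 0 0" --pt "4 0 0 0" --pt "3 0 0 0" --pt "0 0 0 0"

```text
clock: 10.7
position: [359.3, -250.9, 19.3]
ee_rot: [0.694, -0.139, -0.693, -0.139]
contact_force: [0.7, 2.0, 5.7]
gripper_width: 0.1
```

```bash
python3 - <<'E'
from h import *
p=np.load("p.npy");s=arm.read_state();T=toolT(s)
print(s["clock"],s["position"],s["contact_force"],s["wrist_torque"],R.from_euler("z",-p[2]).apply(s["position"]-[p[0],p[1],0]))
b=arm.get_image("side")[170:250,330:420,::-1];w=arm.get_image("wrist")[100:270,160:360,::-1]
b=cv2.resize(b,(450,400),interpolation=cv2.INTER_CUBIC)
w=cv2.resize(w,(350,298));w=np.vstack([w,np.zeros((102,350,3),np.uint8)])
cv2.imwrite("pics/s7.png",np.hstack([b,w]))
for q in(.6,.7,.8,.9,1.,1.1):
 H=world(p,[handle(q,-133),handle(q,-97)])
 print(q,((project("side",H)-[330,170])*5).round().tolist(),((project("wrist",H,T)-[160,100])*1.75).round().tolist())
E
```

```text
10.7 [ 359.31279977 -250.90092498   19.28698378] [0.70590934 1.99992483 5.6801795 ] [ 0.70269986 -0.27153884  0.03451964] [-125.08053238  -65.64585945   19.28698378]
0.6 [[269.0, 276.0], [206.0, 231.0]] [[300.0, 307.0], [302.0, 196.0]]
0.7 [[266.0, 289.0], [203.0, 245.0]] [[296.0, 296.0], [297.0, 189.0]]
0.8 [[261.0, 303.0], [198.0, 258.0]] [[291.0, 285.0], [291.0, 182.0]]
0.9 [[255.0, 317.0], [193.0, 272.0]] [[283.0, 276.0], [284.0, 177.0]]
1.0 [[249.0, 331.0], [186.0, 286.0]] [[275.0, 268.0], [275.0, 171.0]]
1.1 [[241.0, 345.0], [179.0, 300.0]] [[265.0, 261.0], [264.0, 167.0]]
```

View pics/s7.png

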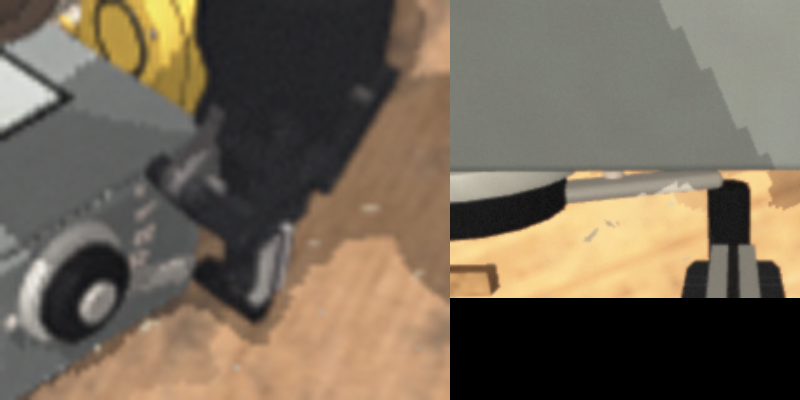

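drive_tool --pt "2 0 0 0" --pt "2 0 0 0" --pt "0 0 0 0" --pt "0 0 0 0" --pt "0 0 0 0" --pt "0 0 0 0" --pt "0 0 0 0" --pt "0 0 0 0"

```text
clock: 11.47
position: [359.3, -251.2, 16.0]
ee_rot: [0.694, -0.139, -0.693, -0.139]
contact_force: [0.4, 1.9, 5.7]
gripper_width: 0.0
```

```bash
python3 - <<'E'
from h import *
p=np.load("p.npy");s=arm.read_state();T=toolT(s)
print(s["clock"],s["position"],s["contact_force"],s["joint_vel"].round(3))
b=arm.get_image("side")[170:250,330:420,::-1];w=arm.get_image("wrist")[100:270,160:360,::-1];a=arm.get_image("side")[140:260,240:420,::-1]
b=cv2.resize(b,(450,400),interpolation=cv2.INTER_CUBIC)
w=cv2.resize(w,(350,298));a=cv2.resize(a,(350,233));a=a[:102]
cv2.imwrite("pics/s8.png",np.hstack([b,np.vstack([w,a])]))
for q in(.8,.9,1.):
 H=world(p,[handle(q,-133),handle(q,-97)])
 print(q,((project("side",H)-[330,170])*5).round().tolist(),((project("wrist",H,T)-[160,100])*1.75).round().tolist())
E
```

```text
11.4667 [ 359.29639374 -251.20369218   15.97890864] [0.43887435 1.86689407 5.72327104] [-0.001  0.001  0.001 -0.001 -0.     0.   ]
0.8 [[261.0, 303.0], [198.0, 258.0]] [[290.0, 291.0], [290.0, 186.0]]
0.9 [[255.0, 317.0], [193.0, 272.0]] [[283.0, 281.0], [283.0, 180.0]]
1.0 [[249.0, 331.0], [186.0, 286.0]] [[274.0, 272.0], [274.0, 174.0]]
```

View pics/s8.png

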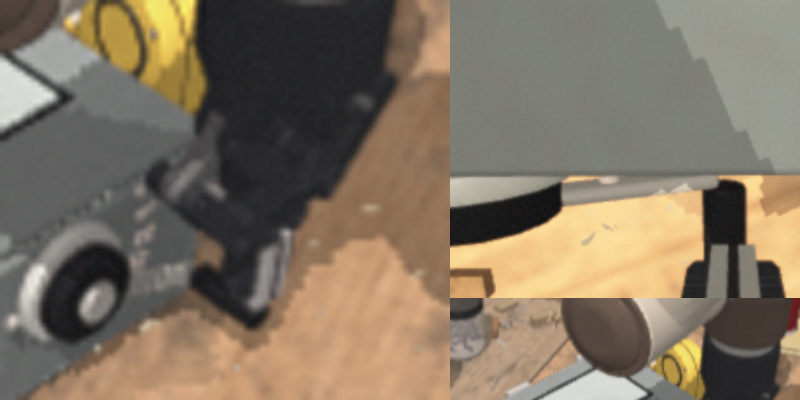

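```bash
python3 -c "
from bench import arm
print(arm.job_done()); s=arm.read_state(); print(s['clock'],s['position'],s['contact_force'])"
```

```text
the job is handed in; nothing more can be done
None
the job is handed in; nothing more can be done
```

I shut and latched the lid, then pressed the dial crank down to its third notch and handed the job in with the closed fingers still holding it there. The hand-in gave no verdict and no last reading, so everything below comes from my checks just before it.

- **Lid:** I pressed the free edge down until the push force rose and then dropped as the tab snapped in. I then pressed to about 12 N against a firm stop. After I lifted off, the lid looked shut in every later picture.
- **Dial:** I put it at about 0.88 rad, inside the 0.78 to 1.02 band. The arm was still, with an upward force of about 5.7 N on the fingers. The angle comes from finger height and picture positions and was not measured directly. The handle's position in the side and wrist pictures agreed to within about 0.03 rad.
- **Card box and tape measure:** I never touched either one, and the tape looked unmoved at the end. I did not measure how far either stood from its start.
- **Disagreement:** contact with the lid, and later with the handle, came when the reported tool point was about 29 mm lower than the geometry predicted. The offset was the same both times, so I used it to set the final height. I did not find its cause.
- **Wrong move:** after latching the lid I first moved the arm to the left of the dial instead of the right. It stayed clear of everything, and I corrected it.

The clock read about 11.5 s of the 38 s allowed.

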